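Wedge up a rocking drying stand

ROBOT

A 6-joint arm with a two-finger parallel gripper is mounted at the origin on the work surface; the furniture and walls round the work are solid. World frame = base frame: x ahead of the robot, y to its left, z up, the work surface at z = 0. Lengths are in m, angles in rad, forces in N, time in s.
With the tool pointing down it reaches from about 0.35 to 0.975 m from the base axis. Payload 4.9 kg.
Tool frame: the origin (TCP) lies on the front face of the gripper's body, between the roots of the fingers; the fingertips stand ctrl.tip_extent ahead of it and the grasp point (between the pads) lies 54 mm ahead of it (ctrl.tip_extent is the distance from the TCP to the fingertips, in m); z points along the fingers, y is the line along which they close (so a half turn about z gives the same grasp; the last joint's range is limited). The gripper opens to 85 mm and grips with 20 to 120 N. Pads are 22 mm wide; open, the fingers measure 114 mm over their backs; the gripper's body (76 mm by 85 mm) begins 54 mm behind the grasp point. The pads swing forward as they close: fully open they stand 13 mm farther back than shut.
Start: joints at [1.142, 0.053, 1.613, -0, 1.476, -0.119], TCP at [0.191, 0.595, 0.304] pointing down, gripper open.
Joint ranges: [-3.01, 3.01], [-1.01, 2.22], [0.06, 2.58], [-1.02, 4.17], [0.09, 2.62], [-3.14, 3.14]. Speed limits (rad/s): [2.57, 2.57, 3.14, 3.14, 3.14, 3.14].

INTERFACE

Orientations are given as a rotation vector (axis times angle).
In Python, from station import ctrl gives the robot as it stands.
- The arm moves only by the tool apply_moves, never from a script. Its argument "rows" is one flat list of numbers, 6 for each row, row after row: the shift along the tool's x, y, z normalised to -1 to 1, where 1 is 0.6 m, then the turn, a rotation vector about the tool's x, y, z normalised to -1 to 1, where 1 is 90 degrees. A call has 1 to 20 rows; each row is the pose to reach, as a shift and turn from the pose commanded when the call began, along the tool's axes at that moment; what a row does not reach only later rows make up. A row lasts 1/10 s, in which the tool goes at most 50 mm and 8.59 degrees, less where a joint would pass 70% of its speed; a pose out of reach is approached as far as the arm can. A call with a number of a shift or a turn outside -1 to 1 is refused whole. A call with a gripper value outside its range is refused whole. "grip" is the opening, from 0 (shut) to 1 (fully open), set as the call begins (left out, the last holds). The fingers move at their own pace and stop on an object; "grip_force" is the grip in N (left out, the last holds). Time passes only in rows, so rows that repeat a pose let the fingers close. It gives the time, the measured TCP pose, the force, the opening and the grip force at its end, in the units of the state.
- ctrl.get_obs(): the state, without advancing time (a new reading comes with each control period).
- ctrl.get_image(name): name is "scene" or "top"; returns (picture, depth): 400x640x3 uint8, blue, green, red; 400x640 float32, m along the optical axis (not along the pixel's ray), 0 where there is no reading.
- ctrl.camera_model(name): a dict with "mtx" (3x3 intrinsics, pixels), "R" (3x3) and "t" (3): a world point X has camera coordinates R X + t. Camera axes: x right, y down, z forward; pixel columns grow to the right and rows downward; lengths in m; the calibration is good to about 2 mm. A picture is of the moment at which its call begins. camera_model takes no time and is no camera call.
- ctrl.finish_job(): hands the job in; it is judged then, once.
The state is a dict: "t": time; "q": joint angles; "dq": joint speeds; "effort": joint torques, N m; "tool_pos": TCP position; "tool_rot": TCP orientation; "contact_force": force on the tool from outside, world axes, zero at the start; "wrist_torque": the same for the moment, N m; "opening": finger opening in m; "grip_force": force on a finger pad.
Only numpy, scipy, OpenCV 4.12 (cv2) and the standard library are available. Lean on these libraries where they do the work, as an engineer would, in place of code of your own. Each camera call takes 0.05 s, during which the arm holds its last target. There are 200 camera calls.

TASK

The low drying stand with the bowl on it rocks, because its screw foot at the corner nearest the blue wedge is seized a few millimetres too high. With the fingertips push the wedge, thin end first, along the bench in under that foot until it is just snug and that corner no longer gives when pressed, with the stand still level and where it was; lift nothing and leave the other things alone. Finish while holding: end with the fingertips still pressing firmly down on the top of that corner.

Things in the scene. Friction and masses are not known exactly. Their poses are not given: they have to be found in the camera images.
- stand: low drying stand: white plaster slab in a brown wooden frame, 180 (x) by 240 (y) by 58 mm, 1.4 to 2.2 kg, loose. Origin: at bench level under its middle; z up. Deck underside 32 mm above the bench. Four screw feet, soles 24 to 29 mm wide, at x = +-70, y = +-100 mm. It rests level on three; the seized one, at x = -70, y = +100 mm, hangs clear, so pressing that corner rocks it.
- corner (a point): point on the stand's top straight above the seized foot, 58 mm above the bench, 20 mm in from both edges: the place to press. The foot hangs 2.5 to 6 mm above the bench (not known beforehand) and cannot turn or slide. A press of 2 N here rocks the stand until that foot meets the bench; once wedged, the corner gives less than 1 mm.
- wedge: loose blue plastic levelling wedge, 110 x 44 mm, 60 g. Origin: middle of its underside. Thin end (1.5 mm) at y = -55 mm, pointing roughly at the seized foot; thick end (17 mm) at y = +55 mm; the top rises 1 mm in 7. Alone it slides with under 1 N; once it meets the foot the push rises steeply, and above about 8 N it starts to lift or shove the stand. It stays where it is left.
- wedge_butt (a point): middle of the wedge's thick end face (44 mm wide, 17 mm high), 8.5 mm above the bench: the place to push.
- dark_bowl: bowl, black outside and white inside, 125 mm wide, 59 mm tall, standing on the stand towards the corner opposite the seized foot; origin: centre of its underside.
- striped_vase: barrel-shaped vase with brown stripes, 116 mm wide, 113 mm tall; origin: centre of its underside. A bystander at the right.
- grey_cup: speckled grey-blue cup, 84 mm wide, 65 mm tall; origin: centre of its underside. A bystander at the left.
- spray_bottle: white spray bottle, 85x121x237 mm; origin: centre of its underside. A bystander at the far left.
- wood_rib: flat kidney-shaped wooden rib, 41x94x6 mm; origin: centre of its underside. A bystander at the right.
- glaze_green: green jar, 70 mm wide, 117 mm tall; origin: centre of its underside. A bystander at the left.
- loop_tool: trimming tool with a wooden handle and a wire loop, 24x150x14 mm, lying on the bench; origin: under its middle. A bystander at the left.
Things that resemble listed ones, but are neither listed nor needed, are in the scene too. What is shaped like the dark_bowl but pink or yellow is not meant.

How it is judged:
At the end, for the whole second after the job is handed in: Fingers press the stand with over 3 N; the wedge lies flat and carries the corner (over 3 N between them); under the press the stand is level within 0.011 rad, the corner point at least 56.5 mm up; all at rest, the stand within 20 mm of its start, the bowl on it (contact force between each of the fingers, wedge and stand above 3 N and angle between stand's own z axis and vertical below 0.011 rad and height (world z) of corner above 0.0565 m and distance of stand from where it was at the start of the episode below 0.02 m and angle between wedge's own z axis and vertical below 0.05 rad and linear speed of each of stand, wedge below 0.01 m/s and z of dark_bowl in the frame of stand above 0.05 m); the arm keeps its last pose, push and grip.
It fails at once if the wedge is picked up or tipped (height (world z) of wedge above 0.007 m or angle between wedge's own z axis and vertical above 0.25 rad).
It fails at once if the stand is lifted or tipped over (height (world z) of stand above 0.012 m or angle between stand's own z axis and vertical above 0.1 rad).
It fails at once if the stand is shoved along by more than 40 mm (distance of stand from where it was at the start of the episode above 0.04 m).
It fails at once if the bowl on the stand is disturbed (distance of dark_bowl from where it was at the start of the episode above 0.05 m).
It fails at once if a bystander is knocked about (distance of any of striped_vase, grey_cup, spray_bottle, wood_rib, glaze_green, loop_tool from where it was at the start of the episode above 0.03 m).
It also fails if it takes over 48 s, if anything falls off the work surface, if the arm or the gripper's body presses on something with over 40 N, if the wrist force passes 120 N, or if a joint passes its speed limit or range.

## Working session

There is one attempt and no reset: what is moved stays moved. The work goes in short steps, Python scripts to look and compute and a tool call to move; the robot and the scene stay as the last step left them, time stands still between calls to the robot, and variables do not carry over. Pictures are saved under pics/ and viewed, at most 10 in all, crops included, and the job is handed in when it is done.

Besides the shell and the picture viewer there is one more tool, called after "Call:" as name(argument=value, ...) on one line, values as JSON. apply_moves: Moves the arm, as the interface text tells. Its arguments: {"type":"object","properties":{"rows":{"type":"array","items":{"type":"number"}},"grip":{"type":"number"},"grip_force":{"type":"number"}},"required":["rows"]}

```bash
ls; mkdir -p pics
python3 - <<'E'
from station import ctrl
import cv2,numpy as np
for n in("scene","top"):
    p,d=ctrl.get_image(n); cv2.imwrite(f"pics/{n}0.png",p); np.save(f"pics/{n}0.npy",d)
    m=ctrl.camera_model(n); print(n,np.round(m["mtx"],1).tolist(),np.round(m["R"],3).tolist(),np.round(m["t"],3))
o=ctrl.get_obs(); print(o, ctrl.tip_extent)
E
```

```text
pics
scene [[401.2, 0.0, 321.4], [0.0, 401.2, 198.2], [0.0, 0.0, 1.0]] [[-0.888, -0.46, 0.012], [-0.357, 0.673, -0.647], [0.29, -0.579, -0.762]] [0.458 0.234 1.28 ]
top [[385.4, 0.0, 326.9], [0.0, 385.4, 197.1], [0.0, 0.0, 1.0]] [[0.038, -0.999, -0.001], [-0.976, -0.037, -0.216], [0.216, 0.009, -0.976]] [-0.036  0.533  1.07 ]
{'t': 0.1, 'q': array([ 1.14200830e+00,  5.32991189e-02,  1.61417582e+00, -1.52192568e-05,
        1.47602967e+00, -1.18972639e-01]), 'dq': array([ 0.00039067, -0.00143606, -0.00243014,  0.0002354 ,  0.0010356 ,
       -0.00025519]), 'effort': array([ 5.35893651e-04, -3.94903314e+01, -3.71363461e+01, -1.01285061e-04,
        3.99076205e-03,  4.21439336e-05]), 'tool_pos': array([0.1903528 , 0.59484275, 0.30276928]), 'tool_rot': array([-4.84632868e-01, -3.10347703e+00,  2.89732170e-03]), 'contact_force': array([-0.18664491, -0.00104775,  0.82106736]), 'wrist_torque': array([-0.03016142, -0.00309508,  0.00110344]), 'grip_force': 0.0, 'opening': 0.08541477713997601} 0.0726
```

View pics/top0.png

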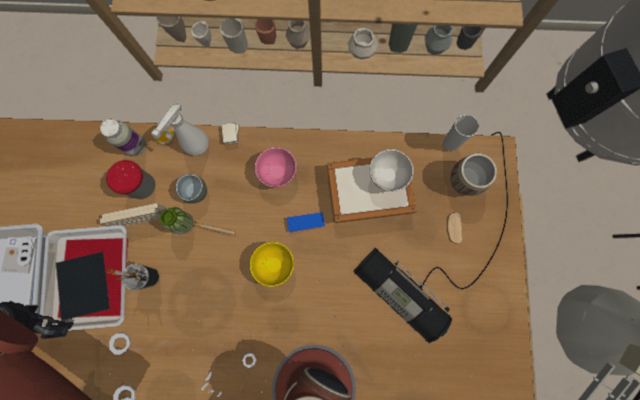

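View pics/scene0.png

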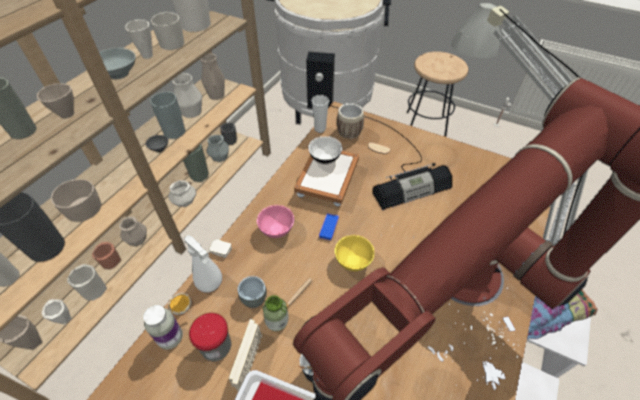

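The top view shows one blue wedge at (305,222). Its stand is at (371,190), with the white bowl at (391,171), and the near-left corner at (333,218) is the one nearest the wedge. The pink bowl (275,167) and yellow bowl (271,264) are decoys. Next I'll measure and confirm in a crop.

```bash
cat > h.py <<'E'
import cv2,numpy as np
from station import ctrl
def ray(n,uv,z):
    m=ctrl.camera_model(n);R,t,K=map(np.array,(m["R"],m["t"],m["mtx"]))
    c=-R.T@t; d=(R.T@np.linalg.inv(K)@np.c_[np.reshape(uv,(-1,2)),np.ones(np.size(uv)//2)].T).T
    return c+d*((z-c[2])/d[:,2])[:,None]
def cloud(n,d):
    m=ctrl.camera_model(n);R,t,K=map(np.array,(m["R"],m["t"],m["mtx"]))
    v,u=np.mgrid[:d.shape[0],:d.shape[1]]
    P=np.dstack([(u-K[0,2])/K[0,0]*d,(v-K[1,2])/K[1,1]*d,d])
    return (P-t)@R
def blue(p):
    h=cv2.cvtColor(p,cv2.COLOR_BGR2HSV); return cv2.inRange(h,(105,130,80),(125,255,255))
def rect(P):
    r=cv2.minAreaRect((P[:,:2]*1000).astype(np.float32)); return r,cv2.boxPoints(r)
E
python3 - <<'E'
from h import *
p={n:cv2.imread(f"pics/{n}0.png") for n in("scene","top")}
for n in p:
    d=np.load(f"pics/{n}0.npy");C=cloud(n,d)
    m=blue(p[n]); k,l,s,c=cv2.connectedComponentsWithStats(m)
    i=1+np.argmax(s[1:,4]); print(n,"blue",s[i],c[i]); P=C[l==i]; print("z",np.round(np.percentile(P[:,2],[2,50,98])*1000,1))
    r,b=rect(P);print("wedge",np.round(r[0],1),np.round(r[1],1),r[2],np.round(b).tolist())
    # thickness fit
    A=np.c_[P[:,:2],np.ones(len(P))];print("slope",np.linalg.lstsq(A,P[:,2],rcond=None)[0])
    roi=(C[...,2]>.045)&(C[...,2]<.068)&(d>0)
    k,l,s,c=cv2.connectedComponentsWithStats(roi.astype(np.uint8))
    for i in range(1,k):
        if s[i,4]>400:
            P=C[l==i]; r,b=rect(P); print("slab",s[i],np.round(r[0]),np.round(r[1]),round(r[2],1),np.round(b).tolist(),np.median(P[:,2]))
    z=p[n][110:270,210:450] if n=="top" else p[n][110:290,220:400]
    print(n)
    if n=="top":cv2.imwrite("pics/crop0.png",cv2.resize(z,None,fx=3.3,fy=3.3,interpolation=cv2.INTER_CUBIC))
E
```

```text
scene blue [320 214  18  25 279] [328.42293907 226.43369176]
z [-1.   8.3 17. ]
wedge [314.4 399.8] [ 53.8 878.7] 22.85418128967285 [[119.0, 794.0], [460.0, -15.0], [510.0, 5.0], [169.0, 815.0]]
slope [-1.3308898   0.54112576  0.59769273]
slab [504   0 136  30 550] [  -99. -1959.] [742.  48.] 0.7 [[-470.0, -1940.0], [-470.0, -1988.0], [272.0, -1978.0], [271.0, -1930.0]] 0.05608140789646514
slab [276   8 107  21 430] [ 1108. -1232.] [621. 230.] 26.0 [[778.0, -1264.0], [879.0, -1471.0], [1437.0, -1199.0], [1337.0, -992.0]] 0.056153258541547214
slab [ 294  151   65   51 1942] [ 566. -144.] [179. 245.] 9.5 [[457.0, -38.0], [498.0, -279.0], [674.0, -250.0], [634.0, -9.0]] 0.05454006299086758
slab [373 174  80  30 566] [ 246. -213.] [294.  83.] 36.7 [[103.0, -268.0], [153.0, -334.0], [389.0, -159.0], [339.0, -92.0]] 0.057824824456208554
scene
top blue [287 213  37  19 493] [305.04056795 221.57606491]
z [ 0.3 10.  19.4]
wedge [386.1  32.4] [209.4 106.4] 10.315078735351562 [[274.0, 66.0], [293.0, -39.0], [499.0, -1.0], [480.0, 104.0]]
slope [-3.95439422 -0.86028005  1.89982331]
slab [ 327  158   89   65 3600] [ 570. -143.] [181. 241.] 9.4 [[461.0, -39.0], [500.0, -277.0], [679.0, -247.0], [640.0, -10.0]] 0.05637833932504128
slab [   0  224   43   82 2415] [305. 847.] [229. 131.] 7.4 [[183.0, 898.0], [200.0, 767.0], [427.0, 797.0], [410.0, 927.0]] 0.055346477716980334
slab [372 248  80  76 503] [ 299. -263.] [285.  30.] 49.0 [[194.0, -361.0], [217.0, -381.0], [404.0, -165.0], [381.0, -146.0]] 0.05900144378930598
slab [355 263  84  79 626] [ 242. -214.] [287.  25.] 48.5 [[138.0, -314.0], [157.0, -330.0], [347.0, -115.0], [328.0, -98.0]] 0.05798742904529429
top
```

View pics/crop0.png

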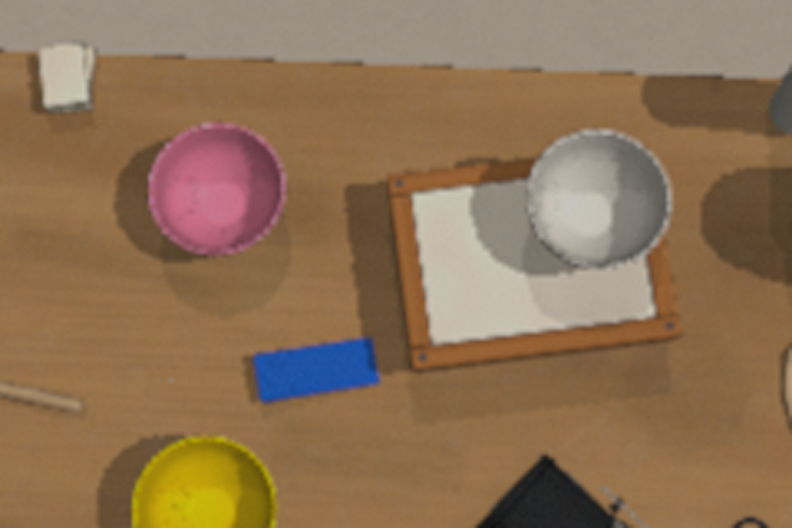

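The crop confirms it: wedge at (315,370), screw of the seized corner at (420,357), and the frame is clear of both bowls. Next I'll get the wedge pose by casting rays.

Run:
```python
from h import *
for n in("top","scene"):
    p=cv2.imread(f"pics/{n}0.png");m=blue(p)
    k,l,s,c=cv2.connectedComponentsWithStats(m);i=1+np.argmax(s[1:,4])
    ys,xs=np.where(l==i); uv=np.c_[xs,ys].astype(np.float32)
    P=ray(n,uv,.009)
    for _ in range(4):  # refine with sloped height
        mu=P[:,:2].mean(0); a=np.linalg.svd(P[:,:2]-mu,full_matrices=False)[2][0]; a*=np.sign(a[1])
        s_=(P[:,:2]-mu)@a; mid=(s_.max()+s_.min())/2; z=np.clip(.00925+(s_-mid)*15.5/110,0,.017)
        P=np.array([ray(n,u,zz)[0] for u,zz in zip(uv,z)])
    r,b=rect(P); print(n,np.round(r[0],1),np.round(r[1],1),round(r[2],1),np.round(b,0).tolist(),"axis yaw deg",np.degrees(np.arctan2(-a[0],a[1])))
```

```text
top [466.6  46.9] [ 42.8 107. ] 12.2 [[434.0, 95.0], [457.0, -10.0], [499.0, -1.0], [476.0, 104.0]] axis yaw deg 12.71895124328785Traceback (most recent call last):
  File "<stdin>", line 10, in <module>
  File "h.py", line 4, in ray
    m=ctrl.camera_model(n);R,t,K=map(np.array,(m["R"],m["t"],m["mtx"]))
ValueError: time passes only in moves, steps and waits
```

```bash
cat >> h.py <<'E'
from scipy.spatial.transform import Rotation as Ro
def to(target,yawx=None):
    "normalised move from the measured pose; yawx = wanted world angle (deg) of tool x, tool down"
    o=ctrl.get_obs(); R=Ro.from_rotvec(o["tool_rot"])
    s=R.inv().apply(np.array(target)-o["tool_pos"])/.6
    t=np.zeros(3)
    if yawx is not None:
        a=np.radians(yawx); x=[np.cos(a),np.sin(a),0]; z=[0,0,-1]
        t=(R.inv()*Ro.from_matrix(np.c_[x,np.cross(z,x),z])).as_rotvec()/(np.pi/2)
    print("t",o["t"],"pos",np.round(o["tool_pos"],4),"F",np.round(o["contact_force"],2),"open",o["opening"],"move",np.round(s,4),np.round(t,4))
E
python3 - <<'E'
from h import *
print("bowls rim yellow,pink",ray("top",[[271,264],[275,167]],.055)[:,:2].round(3).tolist())
print("green,spray,bowl",ray("top",[[177,220],[192,140],[391,171]],.1)[:,:2].round(3).tolist())
to([.4534,.1319,.20],98.8); print(ctrl.tip_extent)
E
```

```text
bowls rim yellow,pink [[0.335, 0.135], [0.621, 0.143]]
green,spray,bowl [[0.444, 0.398], [0.68, 0.383], [0.608, -0.196]]
t 0.1 pos [0.1904 0.5948 0.3028] F [-0.19 -0.    0.82] open 0.08541477713997601 move [-0.6528 -0.6008  0.1723] [-1.20e-03  5.00e-04  7.05e-01]
0.0726
```

Call:
apply_moves(rows=[-0.33,-0.3,0.05,0,0,0.35,-0.33,-0.3,0.05,0,0,0.35,-0.33,-0.3,0.05,0,0,0.35,-0.33,-0.3,0.05,0,0,0.35,-0.33,-0.3,0.05,0,0,0.35,-0.653,-0.601,0.17,0,0,0.705,-0.653,-0.601,0.17,0,0,0.705,-0.653,-0.601,0.17,0,0,0.705,-0.653,-0.601,0.17,0,0,0.705,-0.653,-0.601,0.17,0,0,0.705,-0.653,-0.601,0.17,0,0,0.705,-0.653,-0.601,0.17,0,0,0.705,-0.653,-0.601,0.17,0,0,0.705,-0.653,-0.601,0.17,0,0,0.705], grip=0.18, grip_force=20)

```text
t: 1.5
tool_pos: [0.4534, 0.133, 0.2019]
tool_rot: [-2.043, -2.386, -0.0]
contact_force: [0.6, -0.2, 0.2]
opening: 0.0155
grip_force: 0.0
```

Run:
```python
from h import *
to([.4534,.1319,.095],98.8); print(ctrl.tip_extent)
for n in("scene",):
    p,d=ctrl.get_image(n); C=cloud(n,d)
    cv2.imwrite("pics/s1.png",p)
    cv2.imwrite("pics/s1c.png",cv2.resize(p[110:290,220:440],None,fx=3.3,fy=3.3,interpolation=cv2.INTER_CUBIC))
```

```text
t 1.5 pos [0.4534 0.133  0.2019] F [ 0.58 -0.19  0.21] open 0.015463995666391778 move [-0.0019 -0.0003  0.1782] [-0.0001 -0.0003  0.0005]
0.0726
```

View pics/s1c.png

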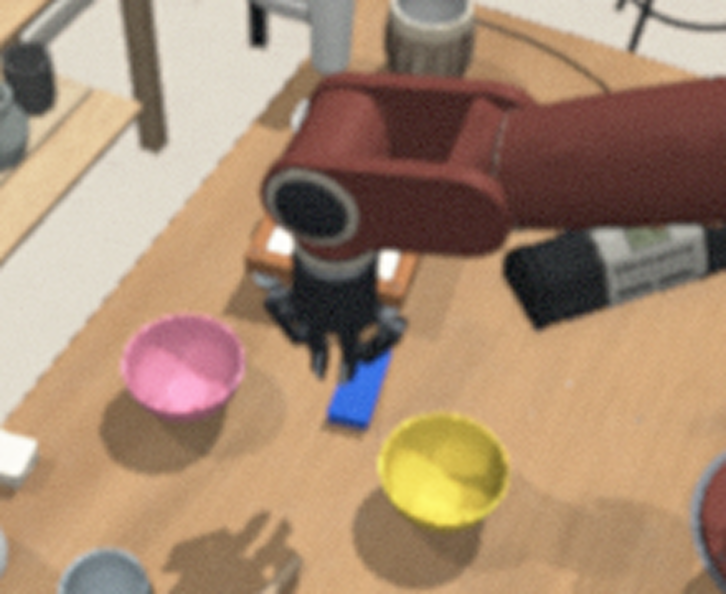

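Shut fingers have side knuckles about ±65 mm wide, which could touch the yellow bowl. I'll turn 90° so the knuckles lie along the push line, and shut the fingers.

Call:
apply_moves(rows=[0,0,0.05,0,0,1,0,0,0.05,0,0,1,0,0,0.05,0,0,1,0,0,0.05,0,0,1,0,0,0.05,0,0,1,0,0,0.05,0,0,1,0,0,0.05,0,0,1,0,0,0.05,0,0,1,0,0,0.05,0,0,1,0,0,0.05,0,0,1,0,0,0.05,0,0,1,0,0,0.05,0,0,1,0,0,0.12,0,0,1,0,0,0.17,0,0,1,0,0,0.185,0,0,1,0,0,0.195,0,0,1,0,0,0.2,0,0,1,0,0,0.2,0,0,1,0,0,0.2,0,0,1], grip=0, grip_force=60)

```text
t: 3.45
tool_pos: [0.4548, 0.1325, 0.0833]
tool_rot: [-3.132, -0.241, -0.004]
contact_force: [0.2, -0.6, 0.5]
opening: -0.0001
grip_force: 0.0
```

Run:
```python
from h import *
to([.4582,.101,.080],8.8)
p,d=ctrl.get_image("top")
cv2.imwrite("pics/t2c.png",cv2.resize(p[130:280,230:430],None,fx=3.8,fy=3.8,interpolation=cv2.INTER_CUBIC))
```

```text
t 3.45 pos [0.4548 0.1325 0.0833] F [ 0.15 -0.57  0.5 ] open -7.768942648743839e-05 move [-0.0024  0.0528  0.0055] [ 0.     -0.0016  0.0002]
```

View pics/t2c.png

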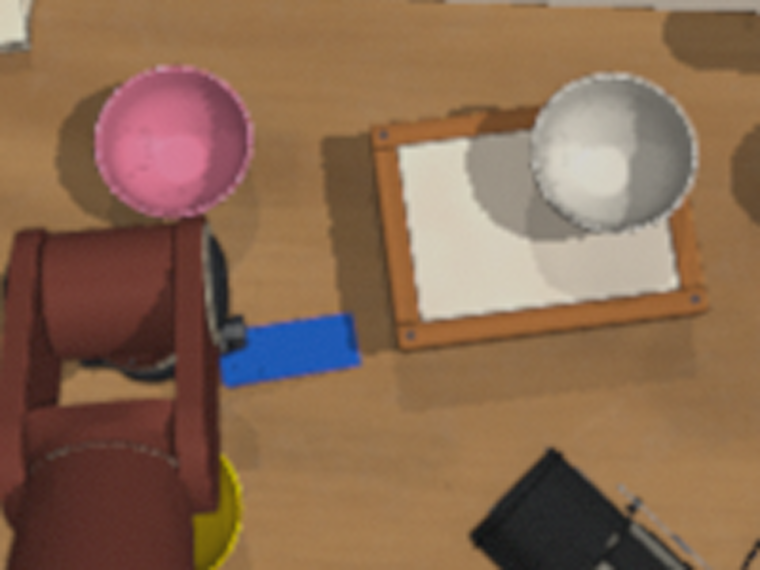

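Fingers at crop (235,330) are just behind the wedge butt, clear of both bowls. I'll push the first 50 mm.

Call:
apply_moves(rows=[-0.002,0.01,0.003,0,0,0,-0.002,0.02,0.004,0,0,0,-0.002,0.028,0.004,0,0,0,-0.002,0.034,0.004,0,0,0,-0.002,0.04,0.004,0,0,0,-0.002,0.046,0.004,0,0,0,-0.002,0.052,0.004,0,0,0,-0.002,0.058,0.004,0,0,0,-0.002,0.064,0.004,0,0,0,-0.002,0.07,0.004,0,0,0,-0.002,0.076,0.004,0,0,0,-0.002,0.082,0.004,0,0,0,-0.002,0.082,0.004,0,0,0,-0.002,0.082,0.004,0,0,0])

```text
t: 4.9
tool_pos: [0.4601, 0.0834, 0.0795]
tool_rot: [3.132, 0.241, 0.0]
contact_force: [0.0, 0.1, -0.4]
opening: 0.0002
grip_force: 0.0
```

```bash
cat > w.py <<'E'
from h import *
import sys
to([.4582,.101,.080],8.8)
p,d=ctrl.get_image("top");m=blue(p)
k,l,s,c=cv2.connectedComponentsWithStats(m);i=1+np.argmax(s[1:,4]);ys,xs=np.where(l==i)
P=ray("top",np.c_[xs,ys].astype(float),.006);r,b=rect(P);print("wedge",np.round(r,1) if 0 else r,np.round(b).tolist())
cv2.imwrite(sys.argv[1],cv2.resize(p[150:260,260:420],None,fx=4.5,fy=4.5,interpolation=cv2.INTER_CUBIC))
E
python3 w.py pics/t3.png
```

```text
t 4.9 pos [0.4601 0.0834 0.0795] F [ 0.04  0.09 -0.42] open 0.00015859656032018475 move [ 0.0013 -0.0295 -0.0008] [ 0.0001  0.     -0.0001]
wedge ((471.0024108886719, 4.235797882080078), (41.86312484741211, 80.57827758789062), 8.547067642211914) [[444.0, 41.0], [456.0, -39.0], [498.0, -32.0], [486.0, 47.0]]
```

View pics/t3.png

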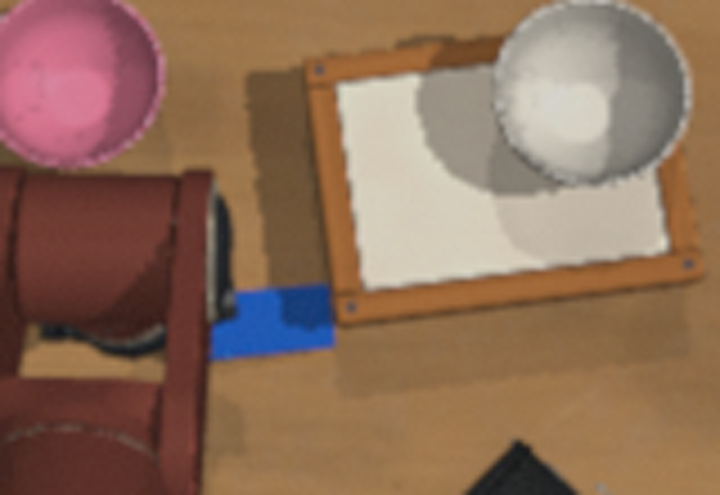

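Wedge now lies at yaw 8.5° on the line to the foot (2–3 mm off), with its thin end at crop (333,315), about 8 mm short of the sole. I'll keep pushing in small steps and watch the force.

Call:
apply_moves(rows=[0,0.006,0,0,0,0,0,0.012,0,0,0,0,0,0.018,0,0,0,0,0,0.022,0,0,0,0,0,0.025,0,0,0,0,0,0.025,0,0,0,0])

```text
t: 5.55
tool_pos: [0.4625, 0.0684, 0.0795]
tool_rot: [3.132, 0.24, 0.0]
contact_force: [-0.4, -0.1, -0.5]
opening: -0.0003
grip_force: 0.0
```

Call:
apply_moves(rows=[0,0.003,0,0,0,0,0,0.005,0,0,0,0,0,0.005,0,0,0,0])

```text
t: 5.85
tool_pos: [0.4629, 0.0656, 0.0795]
tool_rot: [3.132, 0.241, 0.0]
contact_force: [1.0, 0.4, 0.1]
opening: -0.0002
grip_force: 0.0
```

Call:
apply_moves(rows=[0,0.003,0,0,0,0,0,0.005,0,0,0,0,0,0.005,0,0,0,0])

```text
t: 6.15
tool_pos: [0.4633, 0.0626, 0.0795]
tool_rot: [3.132, 0.241, 0.0]
contact_force: [-0.5, -0.6, 0.3]
opening: -0.0002
grip_force: 0.0
```

Call:
apply_moves(rows=[0,0.004,0,0,0,0,0,0.004,0,0,0,0,0,0.004,0,0,0,0])

```text
t: 6.45
tool_pos: [0.4637, 0.0603, 0.0795]
tool_rot: [3.132, 0.241, 0.0]
contact_force: [-0.1, -0.5, -0.8]
opening: -0.0005
grip_force: 0.0
```

Call:
apply_moves(rows=[0,0.004,0,0,0,0,0,0.004,0,0,0,0,0,0.004,0,0,0,0])

```text
t: 6.75
tool_pos: [0.464, 0.0581, 0.0795]
tool_rot: [-3.132, -0.241, 0.0]
contact_force: [0.4, 0.9, -0.5]
opening: 0.0001
grip_force: 0.7
```

Call:
apply_moves(rows=[0,0.004,0,0,0,0,0,0.004,0,0,0,0,0,0.004,0,0,0,0])

```text
t: 7.05
tool_pos: [0.4643, 0.056, 0.0795]
tool_rot: [-3.131, -0.241, 0.0]
contact_force: [-0.9, 4.7, 0.2]
opening: 0.0002
grip_force: 2.3
```

Call:
apply_moves(rows=[0,0.001,0,0,0,0,0,0.001,0,0,0,0,0,0.001,0,0,0,0])

```text
t: 7.35
tool_pos: [0.4643, 0.0557, 0.0795]
tool_rot: [-3.131, -0.24, 0.0]
contact_force: [-0.9, 5.1, 0.5]
opening: 0.0003
grip_force: 3.1
```

Call:
apply_moves(rows=[0,0.0015,0,0,0,0,0,0.0015,0,0,0,0,0,0.0015,0,0,0,0])

```text
t: 7.65
tool_pos: [0.4644, 0.055, 0.0794]
tool_rot: [-3.13, -0.24, 0.001]
contact_force: [-1.0, 7.3, 1.6]
opening: 0.0002
grip_force: 3.6
```

Snug at 7 N. I'll back straight off, rise clear and check.

Call:
apply_moves(rows=[0,-0.01,0,0,0,0,0,-0.03,0,0,0,0,0,-0.03,0,0,0,0,0,-0.03,-0.05,0,0,0,0,-0.03,-0.12,0,0,0,0,-0.1,-0.15,0,0,0,0,-0.1,-0.15,0,0,0,0,-0.1,-0.15,0,0,0])

```text
t: 8.45
tool_pos: [0.4555, 0.1139, 0.1699]
tool_rot: [3.131, 0.244, 0.002]
contact_force: [0.2, 0.0, -0.7]
opening: 0.0002
grip_force: 0.0
```

```bash
python3 w.py pics/t4.png
python3 - <<'E'
from h import *
p,d=ctrl.get_image("top");C=cloud("top",d)
roi=(C[...,2]>.045)&(C[...,2]<.068)&(d>0)
k,l,s,c=cv2.connectedComponentsWithStats(roi.astype(np.uint8))
for i in range(1,k):
    if s[i,4]>1500:
        r,b=rect(C[l==i]); print("slab",s[i],np.round(r[0],1),np.round(r[1]),round(r[2],1),np.round(b).tolist())
# screw head at the corner: darkest pixel near it, cast to z=.058
g=cv2.cvtColor(p,cv2.COLOR_BGR2GRAY)
sub=cv2.resize(g[205:230,325:350],None,fx=4,fy=4,interpolation=cv2.INTER_CUBIC)
cv2.imwrite("pics/screw.png",sub)
E
```

```text
t 8.45 pos [0.4555 0.1139 0.1699] F [ 0.18  0.02 -0.65] open 0.0002499847652215063 move [0.0009 0.0217 0.1498] [ 0.0007 -0.0007  0.0014]
wedge ((472.84930419921875, -9.27145767211914), (42.560123443603516, 106.91148376464844), 7.912564754486084) [[444.0, 41.0], [459.0, -65.0], [501.0, -59.0], [487.0, 47.0]]
slab [ 327  158   89   65 3602] [ 570.  -143.2] [181. 241.] 9.4 [[461.0, -39.0], [500.0, -277.0], [679.0, -247.0], [640.0, -10.0]]
slab [   0  224   43  106 2987] [277.5 841.1] [286. 132.] 8.8 [[126.0, 884.0], [146.0, 754.0], [429.0, 798.0], [409.0, 928.0]]
```

View pics/t4.png

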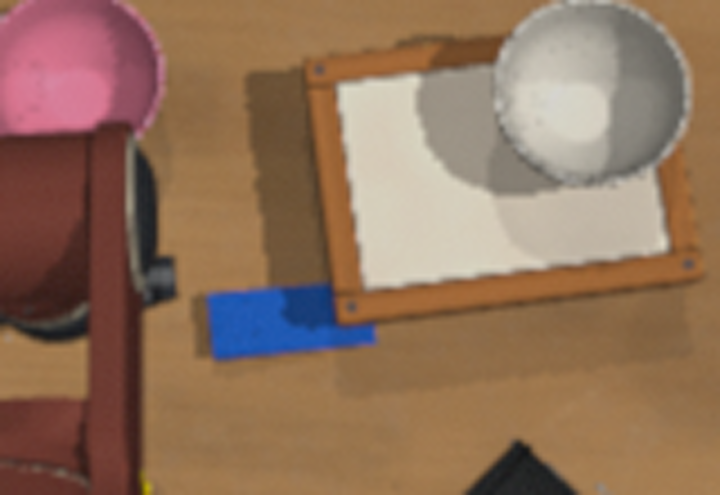

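The stand hasn't moved (still 570,-143). The wedge at crop (290,320) is under the corner screw at (350,307). Next I'll go above the corner and press.

Call:
apply_moves(rows=[0,0.07,0,0,0,0,0,0.14,0,0,0,0,0,0.21,0,0,0,0,0,0.26,0,0,0,0,0.002,0.287,0,0,0,0,0.002,0.287,0,0,0,0,0.002,0.287,0.02,0,0,0,0.002,0.287,0.04,0,0,0,0.002,0.287,0.048,0,0,0,0.002,0.287,0.048,0,0,0,0.002,0.287,0.048,0,0,0,0.002,0.287,0.048,0,0,0])

```text
t: 9.75
tool_pos: [0.4833, -0.0562, 0.1411]
tool_rot: [3.132, 0.242, 0.001]
contact_force: [0.1, 0.0, 0.7]
opening: 0.0003
grip_force: 0.0
```

```bash
python3 -c "
from h import *
to([.483,-.056,.1306],8.8)"
```

```text
t 9.75 pos [ 0.4833 -0.0562  0.1411] F [0.08 0.03 0.72] open 0.0002637812845680346 move [-0.0004 -0.0005  0.0175] [ 0.0002 -0.0005  0.0004]
```

Now down to about 1 mm above the top, then in small steps.

Call:
apply_moves(rows=[0,0,0.008,0,0,0,0,0,0.014,0,0,0,0,0,0.016,0,0,0,0,0,0.016,0,0,0])

```text
t: 10.15
tool_pos: [0.4827, -0.0565, 0.1307]
tool_rot: [-3.132, -0.241, 0.001]
contact_force: [0.2, -0.6, 0.2]
opening: 0.0001
grip_force: 0.0
```

Call:
apply_moves(rows=[0,0,0.001,0,0,0,0,0,0.002,0,0,0,0,0,0.002,0,0,0])

```text
t: 10.45
tool_pos: [0.4831, -0.0566, 0.1303]
tool_rot: [3.132, 0.241, 0.0]
contact_force: [-1.4, 1.3, 3.7]
opening: 0.0
grip_force: 1.3
```

Call:
apply_moves(rows=[0,0,0.001,0,0,0,0,0,0.002,0,0,0,0,0,0.002,0,0,0,0,0,0.002,0,0,0])

```text
t: 10.85
tool_pos: [0.4832, -0.0565, 0.1301]
tool_rot: [-3.132, -0.241, 0.001]
contact_force: [-5.4, 1.2, 9.8]
opening: 0.0002
grip_force: 5.0
```

Call:
apply_moves(rows=[-0.001,0,0.0005,0,0,0,-0.001,0,0.0005,0,0,0,-0.001,0,0.0005,0,0,0,-0.001,0,0.0005,0,0,0,-0.001,0,0.0005,0,0,0,-0.001,0,0.0005,0,0,0])

```text
t: 11.45
tool_pos: [0.4831, -0.0566, 0.1301]
tool_rot: [-3.132, -0.241, -0.001]
contact_force: [-3.9, 1.4, 10.7]
opening: 0.0002
grip_force: 5.0
```

Call:
apply_moves(rows=[0,0,0,0,0,0,0,0,0,0,0,0,0,0,0,0,0,0,0,0,0,0,0,0,0,0,0,0,0,0,0,0,0,0,0,0,0,0,0,0,0,0,0,0,0,0,0,0])

```text
t: 12.25
tool_pos: [0.4831, -0.0566, 0.1301]
tool_rot: [-3.132, -0.241, -0.001]
contact_force: [-4.4, 1.9, 9.8]
opening: 0.0004
grip_force: 5.0
```

```bash
python3 w.py pics/t5.png
```

```text
t 12.25 pos [ 0.4831 -0.0566  0.1301] F [-4.39  1.86  9.75] open 0.0003528464404981538 move [-0.0008 -0.2659  0.0835] [-0.     -0.0006 -0.    ]
wedge ((475.8800354003906, -27.171123504638672), (78.50765991210938, 17.577577590942383), 75.30760955810547) [[457.0, -63.0], [474.0, -67.0], [494.0, 9.0], [477.0, 13.0]]
```

View pics/t5.png

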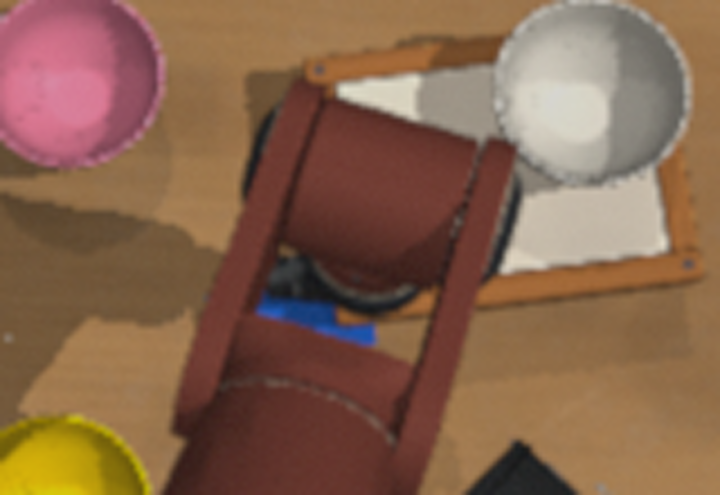

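The press is steady at 10 N with the corner at 57.5 mm. The stand, the bowl and the wedge (thin end still at (375,333)) are where they were, so I'm handing in.

```bash
python3 -c "
from station import ctrl
print(ctrl.finish_job())"
```

```text
the job is handed in; nothing more can be done
None
```

I've handed the job in, with no verdict returned: the wedge is snug under the seized foot (7 N at the last push), and the shut fingertips hold the corner down with about 10 N; it gave about 0.3 mm (top about 57.5 mm up), and stand and bowl show no movement in the pictures.

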